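Close up the tub of dipping cups and snap it shut

ROBOT

A 6-joint arm with a two-finger parallel gripper is mounted at the origin on the work surface. World frame = base frame: x ahead of the robot, y to its left, z up, the work surface at z = 0. Lengths are in m, angles in rad, forces in N, time in s.
With the tool pointing down it reaches from about 0.375 to 0.9 m from the base axis. Payload 3.1 kg.
Tool frame: the origin (TCP) lies at the centre of the arm's flange, where the gripper is bolted on; the fingertips stand 182 mm ahead of it and the grasp point (between the pads) lies 164 mm ahead of it (arm.grip_point_offset is the distance from the TCP to the grasp point, in m); z points along the fingers, x is the direction in which the jaws open and shut, and the axes are right-handed (so a half turn about z gives the same grasp; the last joint's range is limited). The gripper opens to 87 mm and grips with 3 to 60 N. Pads are 19 mm wide; open, the fingers measure 117 mm over their backs; the gripper's body (75 mm by 190 mm) begins 51 mm behind the grasp point.
Start: joints at [-1.317, 0.527, 1.433, -0, 1.181, -0.178], TCP at [0.262, -0.567, 0.405] pointing down, gripper open.
Joint ranges: [-3.08, 3.08], [-0.75, 2.2], [0.22, 2.44], [-1.43, 4.57], [0, 2.65], [-2.85, 2.85]. Speed limits (rad/s): [2.79, 2.79, 3.14, 3.14, 3.14, 3.14].

INTERFACE

Orientations are given as a unit quaternion [x, y, z, w].
In Python, from workcell import monitor, cams, ticket, arm gives the robot as it stands.
- The arm moves only by the tool send_rows, never from a script. Its argument "moves" is a list of rows, each a list of 5 numbers: the shift along the tool's x, y, z in mm, then the turn about the tool's z in degrees, then the opening, from 0 (shut) to 1 (fully open). In form: [[x, y, z, turn, fingers], ...]. A call has 1 to 5 rows; each row shifts and turns the pose as measured when the row begins, along the tool's axes as they then stand; what a row does not reach is not made up. A row lasts 1/10 s, in which the tool goes at most 50 mm and 8.59 degrees, less where a joint would pass 70% of its speed; a pose out of reach is approached as far as the arm can. A call is refused whole if a number of a shift passes 50 or a number of a turn 8.59, either way. A call with a gripper value outside its range is refused whole. The fingers move at their own pace and stop on an object; the grip force is fixed at half the most. Time passes only in rows, so rows that do not move let the fingers close. It gives the time, the measured TCP pose, the force and the opening at its end, in the units of the state.
- monitor.observe(): the state, without advancing time (a new reading comes with each control period).
- cams.snapshot(name): name is "scene" or "side" or "wrist"; returns a dict with "image" (480x640x3 uint8, red, green, blue), "fx", "fy", "cx", "cy" (pixels), "k1" (the pictures are not rectified: a ray, as slopes to the right and down, at radius r is drawn at 1 + k1 r^2 times it, then the intrinsics apply), "R" (3x3) and "t" (3): a world point X has camera coordinates R X + t; the wrist camera has in their place "hand_eye" (4x4, takes a point from camera to tool coordinates, whose origin is the TCP and whose axes are the tool frame's). Camera axes: x right, y down, z forward; pixel columns grow to the right and rows downward; lengths in m; the calibration is good to about 2 mm. A picture is of the moment at which its call begins: read the wrist's pose just before it. There is no depth.
- ticket.hand_in(): hands the job in, once; it reports no verdict.
The state is a dict: "clock": time; "q": joint angles; "qvel": joint speeds; "tau": joint torques, N m; "position": TCP position; "ee_rot": TCP orientation; "force": force on the tool from outside, world axes, zero at the start; "wrist_torque": the same for the moment, N m; "grip_width": opening from 0.0 (shut) to 1.0 (fully open).
Only numpy, scipy, OpenCV 4.12 (cv2) and the standard library are available. Lean on these libraries where they do the work, as an engineer would, in place of code of your own. Each camera call takes 0.05 s, during which the arm holds its last target.

TASK

Finish packing the dipping cups: stand the last steel cup upright on the floor of the open square tub, in the free space in front of the other three, swing the tub's lid shut, then press the white round snap cap on the lid's front tongue down onto its stud until it clicks and the lid is fully home. Keep pressing on the cap after the click and finish like that, with the fingers still pushing firmly down on it and never with crushing force. Leave the soy-sauce bottle, the fish-shaped chopstick rest and the orange ladle where they are.

Things in the scene. Friction and masses are not known exactly. Their poses are not given: they have to be found in the camera images.
- last_cup: The cup still to be packed, standing mouth up on the cart's tray (tray surface at z = 0, its upright edges 32 mm high): stainless dipping cup, 46 mm across the rim, 37 mm across the foot, 28 mm tall, wall 2 mm; origin at the centre of its underside, z up out of its mouth. 50 g, rigid.
- tub: Pale square tub, fixed to the tray: 158 x 158 mm outside, 150 x 150 mm inside, walls and floor 4 mm thick, rim 52 mm above the tray. Origin at the centre of its underside, z up; x from the front (stud side, facing the robot) to the back (hinge side), y along the hinge. Three packed cups stand in a row along the back wall, their fronts at about x = +22 mm.
- free_space (a point): Point on the tub's inner floor (4 mm above the tray) in the middle of the free space in front of the packed cups, tub x = -30 mm, y = 0. The floor is free from tub x = -75 to +20 mm over the full inner width y = -75 to +75 mm.
- stud_head (a point): Centre of the 12 mm ball head of the fixed upright white stud, on a ledge outside the middle of the tub's front wall; tub x = -97 mm, y = 0, z = 52 mm (10 mm below the cap's top when home).
- tub_lid (a joint): Angle of the teal lid, rad: 0 = fully home, grows as it opens up and back (1.57 upright, stop at 2.0; starts leaning back). The hinge is stiff: the lid stays where it is left; 1 to 2.5 N at its front edge moves it. The cap meets the stud at about 0.07; the push needed at the cap then peaks at roughly 8 to 15 N near 0.055, drops to nothing by 0.03 (the click), and the lid is drawn to a hard stop at 0.
- lid_hinge (a point): Middle of the lid's hinge axis, which runs along the tub's y at tub x = +81 mm, z = 52 mm. The lid plate is 164 mm wide, 6 mm thick (its inner face passes through the axis) and reaches 164 mm from it; a tongue 34 mm wide carries the snap cap, and tongue and cap reach 193 mm from the axis.
- lid_edge (a point): Middle of the lid's front edge on its outer (top when shut) face, 164 mm from the hinge axis, at the root of the tongue.
- snap_cap: White round snap cap fixed on the lid's tongue, 30 mm across, 18 mm tall, hollow below with spring jaws that grip the stud; its axis is 178 mm from the hinge. Origin at the centre of its lower rim, z out of its flat closed top (up when the lid is shut). Once home, a push of 5 to 20 N is right; over 60 N would crush it.
- cap_top (a point): Centre of the flat top of the snap cap, where to press; 4 mm above the lid's outer face; with the lid home it is at tub x = -97 mm, y = 0, z = 62 mm.
- cup1: Packed cup at the back of the tub: stainless dipping cup, 46 mm across the rim, 37 mm across the foot, 28 mm tall, wall 2 mm; origin at the centre of its underside, z up out of its mouth.
- cup2: Packed cup at the back of the tub, the middle one: stainless dipping cup, 46 mm across the rim, 37 mm across the foot, 28 mm tall, wall 2 mm; origin at the centre of its underside, z up out of its mouth.
- cup3: Packed cup at the back of the tub: stainless dipping cup, 46 mm across the rim, 37 mm across the foot, 28 mm tall, wall 2 mm; origin at the centre of its underside, z up out of its mouth.
- fish_rest: Bystander: white porcelain chopstick rest shaped like a fish with blue bands, 62 x 24 x 24 mm, lying on the tray; origin at the centre of its underside, x along the fish towards the tail.
- soy_bottle: Bystander: dark brown bottle with a red cap, 52 mm across, 135 mm tall, standing on the tray; origin at the centre of its underside.
- ladle: Bystander: orange silicone ladle lying behind the tub along y; bowl 76 mm across and 32 mm tall, origin under the bowl's centre; x along the handle, whose end is 232 mm from the bowl's centre.
Things that resemble listed ones, but are neither listed nor needed, are in the scene too. Leave any brown look-alike of the last_cup alone.

How it is judged:
On the way, in this order (a step that is already met when the one before it is completed fails the run):
1. the last cup stands upright on the floor of the tub, let go, with the lid still open (x of last_cup in the frame of tub between -0.07 and 0.07 m and y of last_cup in the frame of tub between -0.07 and 0.07 m and z of last_cup in the frame of tub between -0.004 and 0.012 m and angle between last_cup's own z axis and vertical below 0.2 rad and contact force between the fingers and last_cup below 0.1 N and linear speed of last_cup below 0.03 m/s and value of joint tub_lid above 0.5 rad), for 0.1 s.
2. the lid is swung down until its snap cap meets the stud (value of joint tub_lid below 0.2 rad).
3. the snap cap has clicked home under the fingers and goes on being pressed (value of joint tub_lid below 0.015 rad and contact force between the fingers and snap_cap above 3 N), for 0.3 s.
At the end, for the whole second after the job is handed in: The lid is snapped fully home (under 0.015 rad, which is about 3 mm at the cap), the fingers still press on the snap cap with more than 3 N, and all four cups stand upright (within 0.2 rad) on the floor inside the tub (all of step 3 and x of last_cup in the frame of tub between -0.07 and 0.07 m and y of last_cup in the frame of tub between -0.07 and 0.07 m and z of last_cup in the frame of tub between -0.004 and 0.012 m and angle between each of last_cup, cup1, cup2, cup3's own z axis and vertical below 0.2 rad and x of cup1 in the frame of tub between -0.07 and 0.07 m and y of cup1 in the frame of tub between -0.07 and 0.07 m and z of cup1 in the frame of tub between -0.004 and 0.012 m and x of cup2 in the frame of tub between -0.07 and 0.07 m and y of cup2 in the frame of tub between -0.07 and 0.07 m and z of cup2 in the frame of tub between -0.004 and 0.012 m and x of cup3 in the frame of tub between -0.07 and 0.07 m and y of cup3 in the frame of tub between -0.07 and 0.07 m and z of cup3 in the frame of tub between -0.004 and 0.012 m); the arm keeps its last pose, push and grip.
It fails at once if the fish-shaped chopstick rest is shifted by more than 30 mm (distance of fish_rest from where it was at the start of the episode above 0.03 m).
It fails at once if the soy-sauce bottle is shifted by more than 30 mm (distance of soy_bottle from where it was at the start of the episode above 0.03 m).
It fails at once if the ladle is shifted by more than 30 mm (distance of ladle from where it was at the start of the episode above 0.03 m).
It fails at once if the snap cap is pressed with more than 60 N (contact force between anything else and snap_cap above 60 N).
It also fails if it takes over 66 s, if anything falls off the work surface, if the arm or the gripper's body presses on something with over 40 N, if the wrist force passes 120 N, or if a joint passes its speed limit or range.

## Working session

There is one attempt and no reset: what is moved stays moved. The work goes in short steps, Python scripts to look and compute and a tool call to move; the robot and the scene stay as the last step left them, time stands still between calls to the robot, and variables do not carry over. Pictures are saved under pics/ and viewed, and the job is handed in when it is done.

Besides the shell and the picture viewer there is one more tool, called after "Call:" as name([rows], argument=value, ...), one row to a line, values as JSON. send_rows: Moves the arm, as the interface text tells. Its arguments: {"type":"object","properties":{"moves":{"type":"array"}},"required":["moves"]}

```bash
mkdir -p pics; ls
cat > h.py <<'E'
import numpy as np, cv2, json
from workcell import monitor, cams, ticket, arm
from scipy.spatial.transform import Rotation as Ro
def ray(s,u,v,pose=None):
    K=np.array([[s['fx'],0,s['cx']],[0,s['fy'],s['cy']],[0,0,1.]])
    p=cv2.undistortPoints(np.array([[[u,v]]],float),K,np.array([s['k1'],0,0,0,0.]))[0,0] if 0 else None
    xd=np.array([(u-s['cx'])/s['fx'],(v-s['cy'])/s['fy']]); x=xd.copy()
    for _ in range(30): x=xd/(1+s['k1']*(x@x))
    d=np.array([x[0],x[1],1.])
    if 'hand_eye' in s:
        H=np.array(s['hand_eye']); P,q=pose
        R=Ro.from_quat(q).as_matrix()
        return R@H[:3,3]+P, R@H[:3,:3]@d
    R=np.array(s['R']);t=np.array(s['t']); return -R.T@t, R.T@d
def onplane(s,u,v,z,pose=None):
    o,d=ray(s,u,v,pose); return o+d*(z-o[2])/d[2]
def proj(s,X,pose=None):
    X=np.array(X,float)
    if 'hand_eye' in s:
        H=np.array(s['hand_eye']);P,q=pose
        xt=Ro.from_quat(q).as_matrix().T@(X-P); c=H[:3,:3].T@(xt-H[:3,3])
    else: c=np.array(s['R'])@X+np.array(s['t'])
    x=c[:2]/c[2]; x=x*(1+s['k1']*(x@x)); return x*[s['fx'],s['fy']]+[s['cx'],s['cy']]
def tri(o1,d1,o2,d2):
    A=np.array([d1,-d2]).T; k=np.linalg.lstsq(A,o2-o1,rcond=None)[0]
    a=o1+k[0]*d1;b=o2+k[1]*d2; return (a+b)/2,np.linalg.norm(a-b)
def pose():
    o=monitor.observe(); return np.array(o['position']),np.array(o['ee_rot'])
def snap(n,f):
    p=pose(); s=cams.snapshot(n); cv2.imwrite('pics/'+f,s['image'][:,:,::-1]); return s,p
def save(s,p,f):
    import pickle; pickle.dump((s,p),open(f,'wb'))
def load(f):
    import pickle; return pickle.load(open(f,'rb'))
E
python3 - <<'E'
from h import *
print(monitor.observe())
for n in ['scene','side','wrist']:
    s,p=snap(n,n+'0.png'); save(s,p,n+'0.pkl'); print(n,{k:v for k,v in s.items() if k!='image'})
E
```

```text
pics
{'clock': 0.0, 'q': array([-1.31653848e+00,  5.28451881e-01,  1.43386832e+00,  2.56132219e-05,
        1.18137304e+00, -1.78522654e-01]), 'qvel': array([ 0.0006709 , -0.00203907, -0.00044673, -0.00103414,  0.00092596,
        0.00113179]), 'tau': array([-4.24797909e-04, -4.40045536e+01, -1.76592708e+01,  6.33500121e-02,
        5.81643835e-02, -1.56024844e-04]), 'position': array([ 0.26205505, -0.56704456,  0.4037908 ]), 'ee_rot': array([ 8.42432831e-01, -5.38800355e-01, -7.62202611e-04, -7.22705849e-04]), 'force': array([-0.24153603, -0.38608473, -0.23750569]), 'wrist_torque': array([ 0.02712118, -0.01267485,  0.00561991]), 'grip_width': 1.0030169471305093}
scene {'fx': 454.70559691274536, 'fy': 454.70559691274536, 'cx': 320.6673223088321, 'cy': 234.93610359416118, 'k1': -0.042451466429681194, 'R': array([[ 0.14674677,  0.98908378, -0.01336624],
       [ 0.75986673, -0.12136921, -0.63864863],
       [-0.63329925,  0.08356306, -0.76938239]]), 't': array([-0.10562877, -0.34967922,  1.2172218 ])}
side {'fx': 553.5470596189606, 'fy': 553.5470596189606, 'cx': 320.48859488516877, 'cy': 239.25218410471422, 'k1': 0.025679391562821317, 'R': array([[-0.80476478, -0.59353213,  0.00855884],
       [-0.39962753,  0.53107705, -0.74716464],
       [ 0.43892082, -0.60471214, -0.66458389]]), 't': array([0.44182052, 0.25604176, 0.90533301])}
wrist {'fx': 355.2152676406432, 'fy': 355.2152676406432, 'cx': 324.6826172121766, 'cy': 238.13713068752094, 'k1': -0.022146149707939978, 'hand_eye': array([[ 9.99999904e-01,  3.20598087e-04,  2.97097445e-04,
         1.42929410e-04],
       [-3.82507522e-04,  9.70799824e-01,  2.39890717e-01,
        -6.51282585e-02],
       [-2.11513642e-04, -2.39890807e-01,  9.70799854e-01,
         1.96181556e-02],
       [ 0.00000000e+00,  0.00000000e+00,  0.00000000e+00,
         1.00000000e+00]])}
```

View pics/scene0.png

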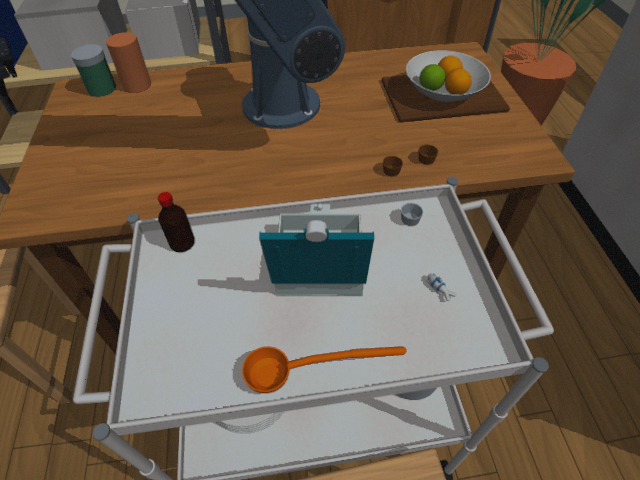

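View pics/side0.png

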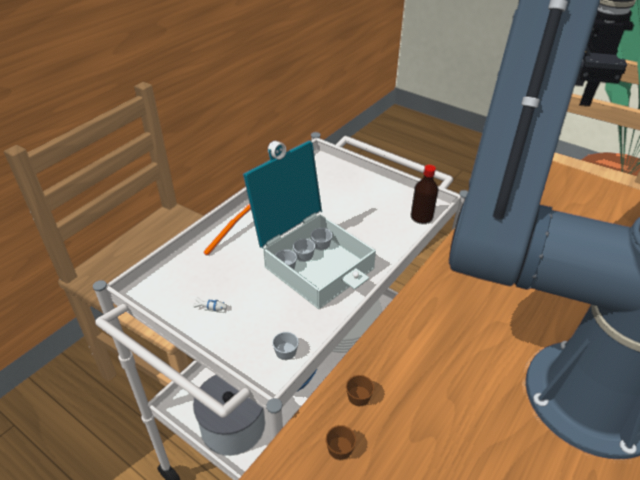

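View pics/wrist0.png

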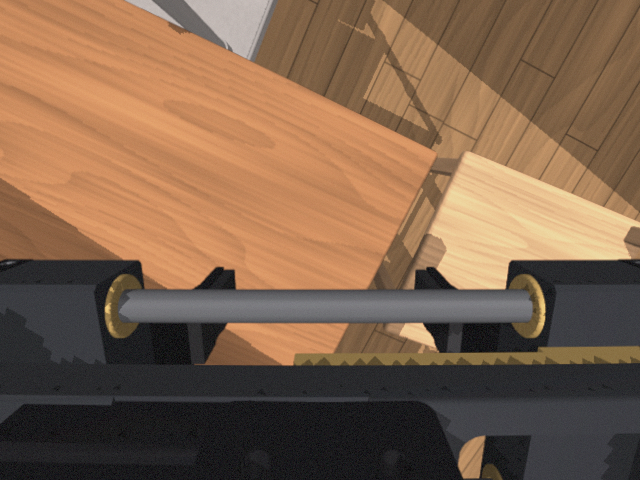

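Candidates for last_cup are the grey cup on the tray, at scene (411,214) and side (285,345), and two brown cups on the table, at scene (392,165) and (428,154). The grey one fits because it is steel, stands mouth up and is on the tray. I'll confirm it in a crop and measure.

Run:
```python
from h import *
s,p=load('scene0.pkl'); d,_=load('side0.pkl')
a=cv2.resize(s['image'][190:300,250:450],None,fx=4,fy=4,interpolation=2)
b=cv2.resize(d['image'][220:370,230:390],None,fx=5,fy=4*1.25,interpolation=2)
b=cv2.resize(d['image'][225:365,220:400],None,fx=4.2,fy=4.2,interpolation=2)
cv2.imwrite('pics/c1.png',a[:,:,::-1]);cv2.imwrite('pics/c2.png',b[:,:,::-1])
print(onplane(s,411,211,.028),onplane(d,285,339,.028))
```

```text
[0.45553389 0.22592746 0.028     ] [0.45891195 0.22528753 0.028     ]
```

View pics/c1.png

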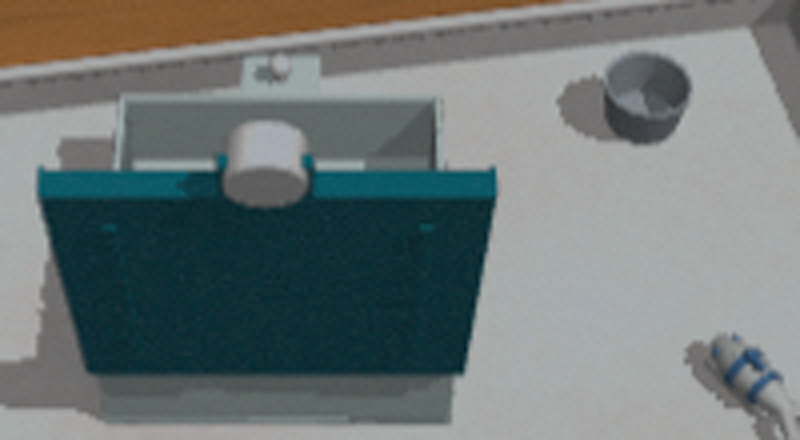

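View pics/c2.png

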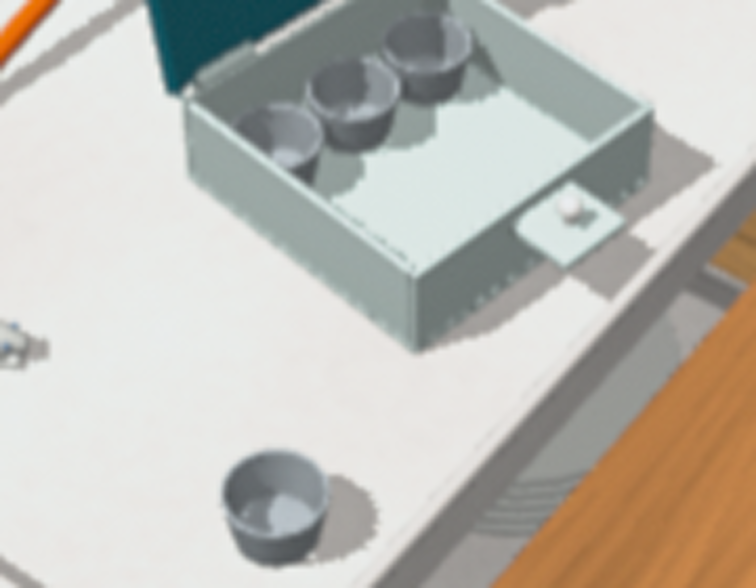

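Run:
```python
from h import *
s,p=load('scene0.pkl'); d,_=load('side0.pkl')
c1=lambda u,v:(250+u/4,190+v/4); c2=lambda u,v:(220+u/4.2,225+v/4.2)
print('cup',onplane(s,*c1(648,82),.028),onplane(d,*c2(275,490),.028),tri(*ray(s,*c1(648,82)),*ray(d,*c2(275,490))))
P={}
for n,a,b in [('FL',(441,97),(415,272)),('FR',(119,95),(652,108)),('stud',(281,65),(570,203))]:
    x=onplane(s,*c1(*a),.052);y=onplane(d,*c2(*b),.052);print(n,x,y);P[n]=(x+y)/2
y=onplane(d,*c2(183,97),.052);print('BL',y)
v=P['FL']-P['FR'];print(np.linalg.norm(v[:2]),'yaw of y axis vs world y',np.degrees(np.arctan2(-v[0],v[1])))
w=y-P['FL'];print(np.linalg.norm(w),np.degrees(np.arctan2(w[1],w[0])))
print('cap',tri(*ray(s,316.3,235.5),*ray(d,278,150)))
```

```text
cup [0.45451103 0.22832259 0.028     ] [0.45465761 0.22922123 0.028     ] (array([0.45459144, 0.22871378, 0.02775942]), np.float64(0.0008068394848575562))
FL [0.4691604  0.11623553 0.052     ] [0.46786082 0.11591388 0.052     ]
FR [ 0.44276572 -0.03952073  0.052     ] [ 0.44155938 -0.03438536  0.052     ]
stud [0.4354606  0.04204971 0.052     ] [0.43752349 0.04061234 0.052     ]
BL [0.62126173 0.09125743 0.052     ]
0.15527946268687798 yaw of y axis vs world y -9.76930379097886
0.15475400309158216 -9.228135837698998
cap (array([0.64810052, 0.00584694, 0.22285068]), np.float64(0.0038245620817895214))
```

The crop confirms it: the grey steel cup at scene (412,210) stands mouth up, its rim at world (0.4546, 0.2287). The tub centre is about (0.532, 0.026) with yaw about -9.5°, and the lid leans at about 1.78 rad. I'll turn the jaws onto the tub's y axis first.

Call:
send_rows([
  [0,0,0,8.5,1],
  [0,0,0,8.5,1],
  [0,0,0,8.5,1],
  [0,0,0,8.5,1],
  [0,0,0,0,1],
])

```text
clock: 0.65
position: [0.2619, -0.5664, 0.4017]
ee_rot: [-0.644, 0.765, 0.003, 0.001]
force: [-0.4, -0.4, 0.6]
grip_width: 0.998
```

Call:
send_rows([
  [-50,-4,0,0,1],
  [-50,-4,0,0,1],
  [-50,-4,0,0,1],
  [-50,-4,0,0,1],
  [-50,-4,0,0,1],
])

```text
clock: 1.15
position: [0.3219, -0.3264, 0.4006]
ee_rot: [-0.647, 0.763, 0.0, 0.0]
force: [2.0, 0.3, 0.9]
grip_width: 0.996
```

Call:
send_rows([
  [-50,-4,0,0,1],
  [-50,-4,0,0,1],
  [-50,-4,0,0,1],
  [-50,-4,0,0,1],
  [-50,-4,0,0,1],
])

```text
clock: 1.65
position: [0.3788, -0.0831, 0.4012]
ee_rot: [-0.652, 0.758, -0.001, 0.001]
force: [1.1, 0.4, 0.1]
grip_width: 0.997
```

Call:
send_rows([
  [-50,-4,0,0,1],
  [-50,-4,0,0,1],
  [-50,-4,0,0,1],
  [-50,-4,0,0,1],
  [0,0,0,0,1],
])

```text
clock: 2.15
position: [0.4221, 0.1174, 0.4025]
ee_rot: [-0.662, 0.75, -0.002, 0.003]
force: [-1.7, -0.1, -0.4]
grip_width: 1.007
```

```bash
cat >> h.py <<'E'
def rel(x,y,z=None):
    P,q=pose(); R=Ro.from_quat(q).as_matrix()
    d=np.array([x,y,P[2] if z is None else z])-P
    print('pos',P.round(4),'tool mm',(R.T@d*1000).round(1),'yaw',np.degrees(np.arctan2(R[1,0],R[0,0])).round(1),'tilt',R[:,2].round(4),'F',np.array(monitor.observe()['force']).round(1))
E
python3 - <<'E'
from h import *
rel(.4546,.2287,.186)
s,p=snap('wrist','w1.png'); save(s,p,'w1.pkl')
E
```

```text
pos [0.4221 0.1174 0.4025] tool mm [-114.2  -16.7  216.7] yaw -97.1 tilt [ 7.9e-03  3.0e-04 -1.0e+00] F [-1.7 -0.1 -0.4]
```

View pics/w1.png

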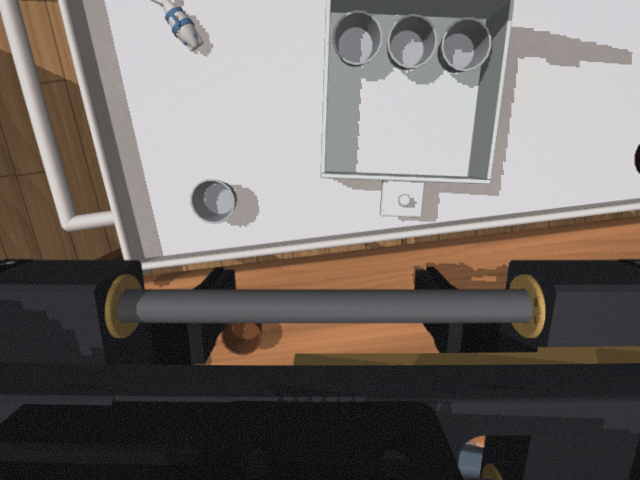

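The wrist view shows the cup at (214,199), the stud at (404,200) and the tub's front rim corners at (322,176) and (491,181). I'll cross-check these against the earlier measurements.

Run:
```python
from h import *
s,p=load('w1.pkl')
for n,u,v,z in [('cup',214,199,.028),('stud',404,200,.054),('FL',321.5,176,.052),('FR',491,181,.052)]: print(n,onplane(s,u,v,z,p).round(4))
```

```text
cup [0.4567 0.2255 0.028 ]
stud [0.4361 0.0416 0.054 ]
FL [0.4673 0.115  0.052 ]
FR [ 0.4435 -0.0405  0.052 ]
```

Call:
send_rows([
  [-40,-6,20,0,1],
  [-40,-6,20,0,1],
  [-30,-5,20,0,1],
  [0,0,20,2,1],
  [0,0,0,0,1],
])

```text
clock: 2.7
position: [0.4561, 0.2202, 0.3204]
ee_rot: [-0.649, 0.761, -0.005, 0.002]
force: [-0.5, -0.4, 0.8]
grip_width: 0.998
```

Run:
```python
from h import *
rel(.4555,.2275,.186)
```

```text
pos [0.4561 0.2202 0.3204] tool mm [ -7.5   3.2 134.3] yaw -99.0 tilt [ 0.0101 -0.0044 -0.9999] F [-0.5 -0.4  0.8]
```

Call:
send_rows([
  [-8,4,40,0,1],
  [0,0,40,0,1],
  [0,0,20,0,1],
  [0,0,0,0,1],
])

```text
clock: 3.1
position: [0.4584, 0.2232, 0.2214]
ee_rot: [-0.65, 0.76, -0.007, 0.005]
force: [0.3, -0.9, -0.7]
grip_width: 1.002
```

```bash
cat >> h.py <<'E'
def tipsay(x,y,z):
    "tool-frame mm from fingertip point to target x,y,z"
    P,q=pose(); R=Ro.from_quat(q).as_matrix(); T=P+R[:,2]*.182
    print('tip',T.round(4),'tool mm',(R.T@(np.array([x,y,z])-T)*1000).round(1),'yaw',np.degrees(np.arctan2(R[1,0],R[0,0])).round(1),'tilt',R[:,2].round(4)); o=monitor.observe(); print('F',np.array(o['force']).round(1),'g',round(o['grip_width'],3),'t',round(o['clock'],2))
E
python3 - <<'E'
from h import *
tipsay(.4555,.2275,.005)
s,p=snap('side','s1.png')
cv2.imwrite('pics/s1c.png',cv2.resize(s['image'][260:400,200:380],None,fx=4,fy=4)[:,:,::-1])
s,p=snap('wrist','w2.png')
E
```

```text
tip [0.4615 0.2225 0.0394] tool mm [-4.   7.4 34.3] yaw -99.0 tilt [ 0.0174 -0.0038 -0.9998]
F [ 0.3 -0.9 -0.7] g 1.002 t 3.1
```

View pics/s1c.png

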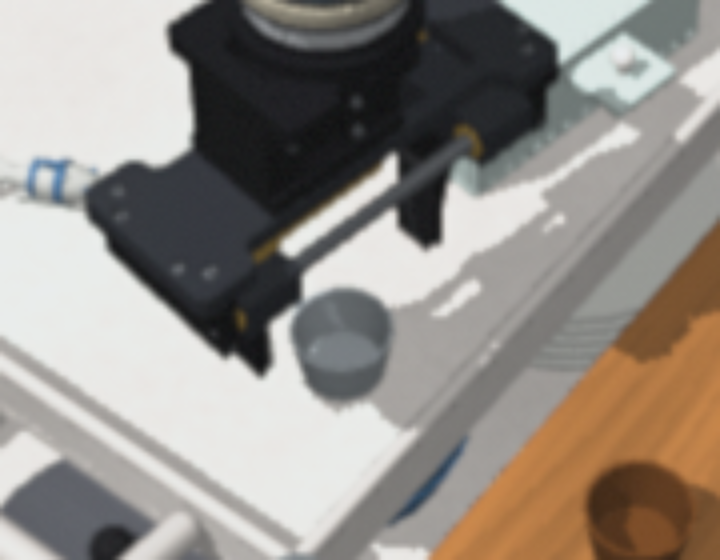

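View pics/w2.png

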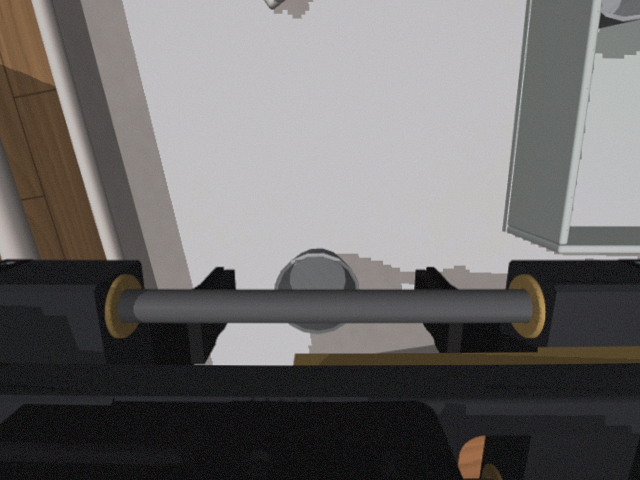

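Call:
send_rows([
  [-4,7,10,0,1],
  [0,0,10,0,1],
  [0,0,8,0,1],
  [0,0,0,0,1],
])

```text
clock: 3.6
position: [0.4548, 0.2285, 0.1979]
ee_rot: [-0.649, 0.76, -0.01, 0.011]
force: [-0.8, 0.2, 0.3]
grip_width: 1.001
```

Run:
```python
from h import *
tipsay(.4555,.2275,.005)
s,p=snap('wrist','w3.png')
```

```text
tip [0.4604 0.2284 0.016 ] tool mm [ 1.7  5.1 10.9] yaw -99.0 tilt [ 3.070e-02 -6.000e-04 -9.995e-01]
F [-0.8  0.2  0.3] g 1.001 t 3.6
```

View pics/w3.png

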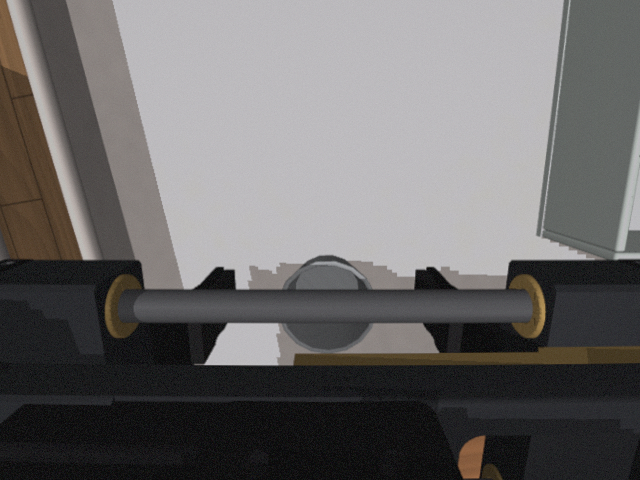

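Call:
send_rows([
  [1,4,6,0,1],
  [0,1,4,0,1],
  [0,0,0,0,1],
])

```text
clock: 3.95
position: [0.45, 0.2286, 0.1877]
ee_rot: [-0.649, 0.76, -0.011, 0.012]
force: [-0.3, -0.5, -0.4]
grip_width: 1.0
```

Run:
```python
from h import *
tipsay(.4555,.2275,.005)
```

```text
tip [0.4559 0.2285 0.0058] tool mm [1.1 0.2 0.7] yaw -99.0 tilt [ 3.240e-02 -1.000e-04 -9.995e-01]
F [-0.3 -0.5 -0.4] g 1.0 t 3.95
```

Call:
send_rows([
  [0,0,0,0,0.3],
  [0,0,0,0,0.3],
  [0,0,0,0,0.3],
  [0,0,0,0,0.3],
  [0,0,0,0,0.3],
])

```text
clock: 4.45
position: [0.4502, 0.2287, 0.1878]
ee_rot: [-0.65, 0.76, -0.011, 0.013]
force: [1.1, -0.3, 0.0]
grip_width: 0.627
```

Run:
```python
from h import *
tipsay(.4555,.2275,.005)
s,p=snap('wrist','w4.png')
```

```text
tip [0.4562 0.2287 0.0059] tool mm [1.3 0.5 0.9] yaw -99.0 tilt [ 0.0329 -0.     -0.9995]
F [ 1.1 -0.3  0. ] g 0.627 t 4.45
```

View pics/w4.png

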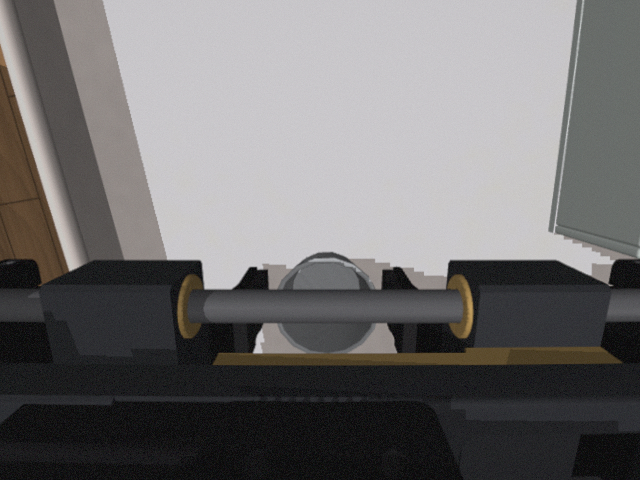

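The cup at (327,303) is centred between the pads, and the fingers are still closing.

Call:
send_rows([
  [0,0,0,0,0.3],
  [0,0,0,0,0.3],
  [0,0,0,0,0.3],
])

```text
clock: 4.8
position: [0.4502, 0.2287, 0.1881]
ee_rot: [-0.649, 0.76, -0.011, 0.013]
force: [-0.3, 0.6, -0.3]
grip_width: 0.495
```

Call:
send_rows([
  [0,0,-5,0,0.3],
  [0,0,-10,0,0.3],
  [0,0,-15,0,0.3],
  [0,0,-20,0,0.3],
  [0,0,-20,0,0.3],
])

```text
clock: 5.3
position: [0.4468, 0.2283, 0.2596]
ee_rot: [-0.649, 0.76, -0.009, 0.01]
force: [-0.1, 0.1, -0.1]
grip_width: 0.492
```

Run:
```python
from h import *
tipsay(.503,.031,.09)
s,p=snap('side','s2.png')
cv2.imwrite('pics/s2c.png',cv2.resize(s['image'][220:380,200:380],None,fx=4,fy=3.7)[:,:,::-1])
```

```text
tip [0.4517 0.228  0.0777] tool mm [186.6 -81.7 -10.7] yaw -99.0 tilt [ 0.0269 -0.0016 -0.9996]
F [-0.1  0.1 -0.1] g 0.492 t 5.3
```

View pics/s2c.png

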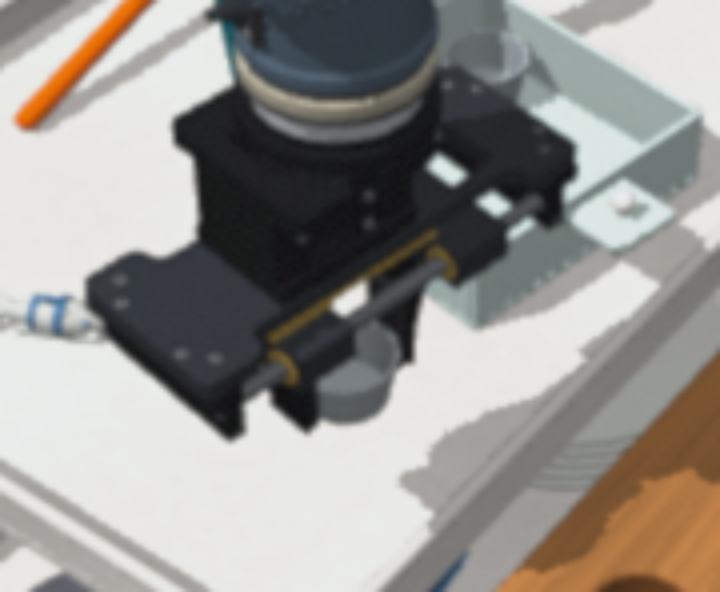

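Call:
send_rows([
  [20,-8,-10,0,0.3],
  [30,-13,-5,0,0.3],
  [40,-18,0,0,0.3],
  [40,-18,0,0,0.3],
  [30,-13,0,0,0.3],
])

```text
clock: 5.85
position: [0.4919, 0.0588, 0.2835]
ee_rot: [-0.654, 0.757, -0.013, 0.016]
force: [0.1, 0.5, -1.2]
grip_width: 0.497
```

Run:
```python
from h import *
tipsay(.503,.031,.09)
```

```text
tip [0.4993 0.059  0.1016] tool mm [27.3 -7.3 11.7] yaw -98.3 tilt [ 0.0408  0.0013 -0.9992]
F [ 0.1  0.5 -1.2] g 0.497 t 5.85
```

Call:
send_rows([
  [18,-5,0,0,0.3],
  [12,-2,0,0,0.3],
  [0,0,10,0,0.3],
  [0,0,0,0,0.3],
])

```text
clock: 6.25
position: [0.4959, 0.0229, 0.274]
ee_rot: [-0.651, 0.759, -0.014, 0.017]
force: [0.4, -0.1, -1.1]
grip_width: 0.493
```

Run:
```python
from h import *
tipsay(.503,.031,.01)
s,p=snap('side','s3.png')
cv2.imwrite('pics/s3c.png',cv2.resize(s['image'][150:320,220:400],None,fx=4,fy=3.5)[:,:,::-1])
s,p=snap('wrist','w5.png');save(s,p,'w5.pkl')
```

```text
tip [0.5041 0.0229 0.0921] tool mm [-7.2  5.9 82. ] yaw -98.7 tilt [ 4.46e-02  2.00e-04 -9.99e-01]
F [ 0.4 -0.1 -1.1] g 0.493 t 6.25
```

View pics/s3c.png

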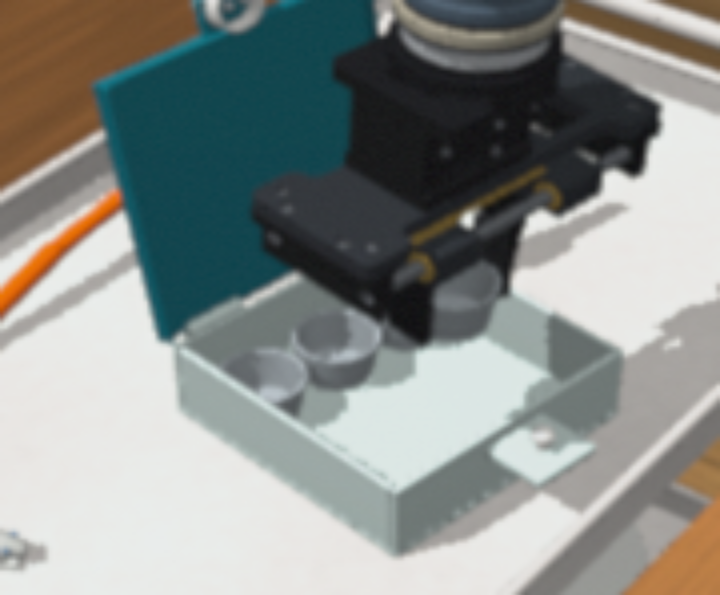

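View pics/w5.png

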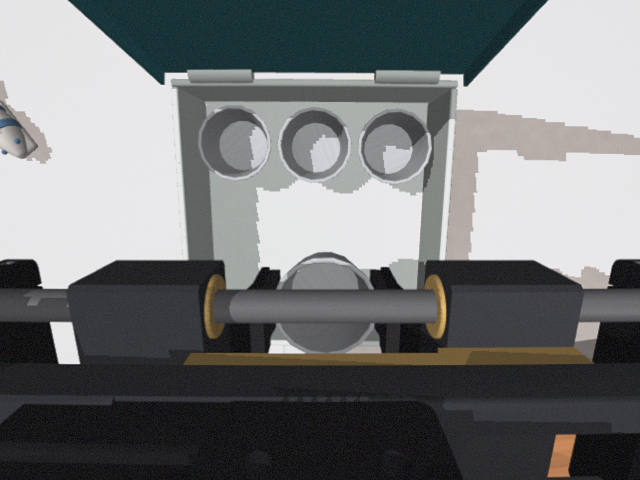

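Call:
send_rows([
  [-4,4,20,0,0.3],
  [-3,2,20,0,0.3],
  [0,0,20,0,0.3],
  [0,0,10,0,0.3],
  [0,0,0,0,0.3],
])

```text
clock: 6.85
position: [0.4945, 0.037, 0.2031]
ee_rot: [-0.655, 0.755, -0.016, 0.018]
force: [-0.3, 0.6, -0.9]
grip_width: 0.494
```

Run:
```python
from h import *
tipsay(.503,.031,.01)
s,p=snap('side','s4.png')
cv2.imwrite('pics/s4c.png',cv2.resize(s['image'][150:320,220:400],None,fx=4,fy=3.5)[:,:,::-1])
```

```text
tip [0.5033 0.0371 0.0213] tool mm [ 6.2 -0.  11.3] yaw -98.2 tilt [ 4.850e-02  5.000e-04 -9.988e-01]
F [-0.3  0.6 -0.9] g 0.494 t 6.85
```

View pics/s4c.png

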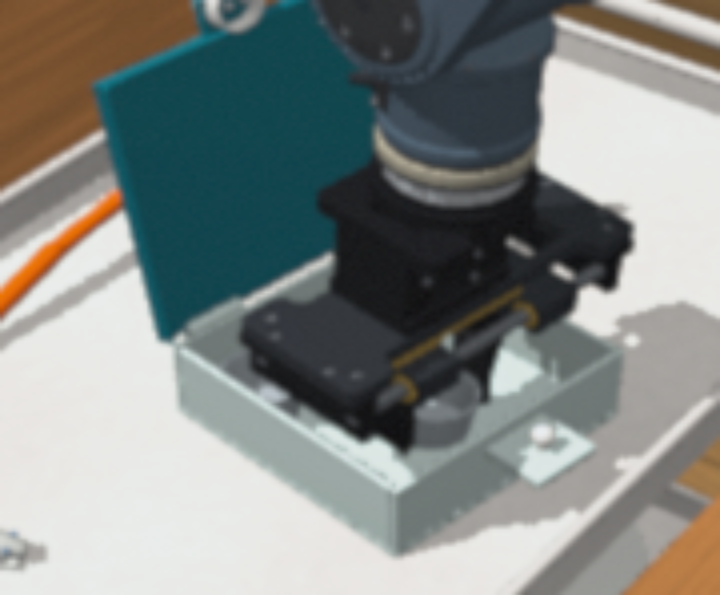

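Call:
send_rows([
  [3,0,5,0,0.3],
  [2,0,4,0,0.3],
  [0,0,2,0,0.3],
])

```text
clock: 7.2
position: [0.4951, 0.0321, 0.1939]
ee_rot: [-0.655, 0.755, -0.018, 0.02]
force: [1.0, -0.6, -0.5]
grip_width: 0.497
```

Run:
```python
from h import *
tipsay(.503,.031,.01)
```

```text
tip [0.5048 0.032  0.0121] tool mm [1.3 1.8 2. ] yaw -98.1 tilt [ 5.340e-02 -2.000e-04 -9.986e-01]
F [ 1.  -0.6 -0.5] g 0.497 t 7.2
```

Call:
send_rows([
  [0,0,2,0,0.3],
  [0,0,1,0,0.3],
])

```text
clock: 7.4
position: [0.4957, 0.0317, 0.1917]
ee_rot: [-0.655, 0.755, -0.018, 0.021]
force: [-0.6, 2.7, 11.8]
grip_width: 0.496
```

Call:
send_rows([
  [0,0,0,0,0.75],
  [0,0,0,0,0.75],
  [0,0,0,0,0.75],
  [0,0,0,0,0.75],
  [0,0,0,0,0.75],
])

```text
clock: 7.9
position: [0.496, 0.0314, 0.1923]
ee_rot: [-0.655, 0.755, -0.019, 0.021]
force: [-0.4, -0.4, 0.5]
grip_width: 0.736
```

Run:
```python
from h import *
tipsay(.503,.031,.01)
```

```text
tip [0.5064 0.0313 0.0106] tool mm [0.8 3.3 0.4] yaw -98.2 tilt [ 5.710e-02 -7.000e-04 -9.984e-01]
F [-0.4 -0.4  0.5] g 0.736 t 7.9
```

Contact registered at 11.8 N, and the cup is now released. I'll raise the arm straight up.

Call:
send_rows([
  [0,0,-10,0,0.75],
  [0,0,-20,0,0.75],
  [0,0,-40,0,0.75],
  [0,0,-40,0,0.75],
  [0,0,-40,0,0.75],
])

```text
clock: 8.4
position: [0.4859, 0.0315, 0.3434]
ee_rot: [-0.654, 0.756, -0.013, 0.017]
force: [0.8, 0.2, -0.2]
grip_width: 0.747
```

Call:
send_rows([
  [0,0,-50,0,0.3],
  [0,0,-50,0,0],
  [0,0,0,0,0],
])

```text
clock: 8.7
position: [0.4807, 0.0316, 0.451]
ee_rot: [-0.654, 0.756, -0.018, 0.021]
force: [0.6, -0.2, -0.0]
grip_width: 0.561
```

Run:
```python
from h import *
tipsay(.503,.031,.01)
s,p=snap('wrist','w6.png');save(s,p,'w6.pkl')
s,p=snap('side','s5.png');save(s,p,'s5.pkl')
```

```text
tip [0.4908 0.0315 0.2693] tool mm [  0.7   2.1 259.6] yaw -98.2 tilt [ 5.550e-02 -7.000e-04 -9.985e-01]
F [ 0.6 -0.2 -0. ] g 0.561 t 8.7
```

View pics/w6.png

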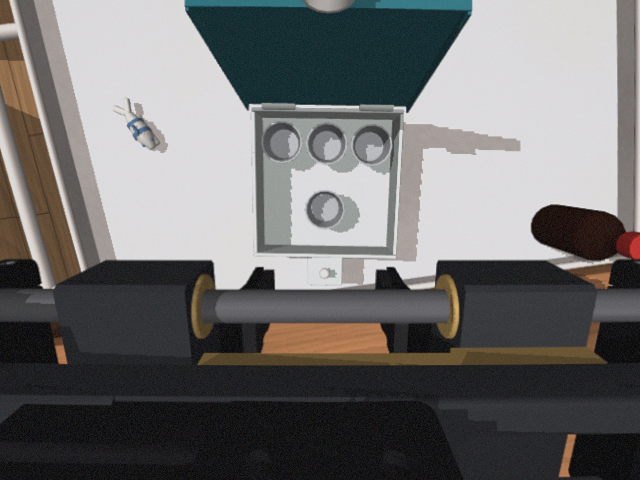

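View pics/s5.png

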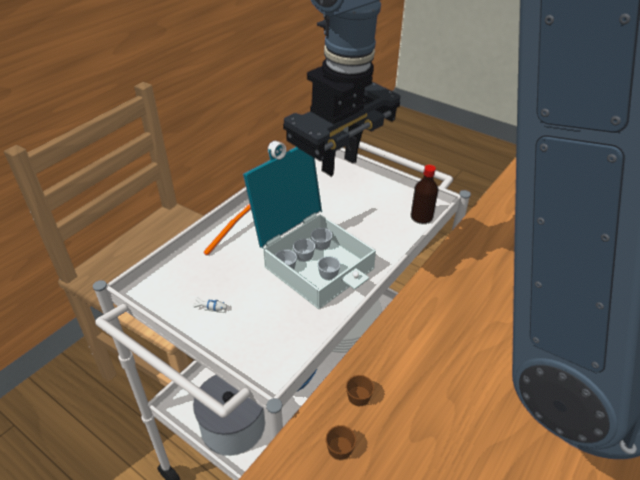

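The cup stands upright in the tub at wrist (325,208), clear of the other three. Next I'll go up and over the lid with the fingers closed.

Call:
send_rows([
  [0,0,-30,0,0],
  [0,-15,-10,0,0],
  [0,-40,0,0,0],
  [0,-40,0,0,0],
  [0,-40,0,0,0],
])

```text
clock: 9.3
position: [0.6066, 0.0138, 0.4822]
ee_rot: [-0.655, 0.756, -0.004, 0.009]
force: [-0.1, -0.2, 0.0]
grip_width: 0.041
```

Run:
```python
from h import *
tipsay(.705,-.003,.285)
```

```text
tip [0.6099 0.0148 0.3002] tool mm [  4.2 -96.3  16.9] yaw -98.2 tilt [ 0.0183  0.0054 -0.9998]
F [-0.1 -0.2  0. ] g 0.041 t 9.3
```

Call:
send_rows([
  [2,-40,0,0,0],
  [2,-40,0,0,0],
  [0,-20,0,0,0],
  [0,0,0,0,0],
])

```text
clock: 9.7
position: [0.7114, -0.0063, 0.47]
ee_rot: [-0.654, 0.756, 0.003, 0.003]
force: [-0.5, 0.9, -0.8]
grip_width: 0.008
```

Run:
```python
from h import *
tipsay(.705,-.003,.205)
s,p=snap('side','s6.png')
cv2.imwrite('pics/s6c.png',cv2.resize(s['image'][60:260,190:390],None,fx=3,fy=3)[:,:,::-1])
s2,p=snap('scene','v6.png')
cv2.imwrite('pics/v6c.png',cv2.resize(s2['image'][150:300,220:420],None,fx=4,fy=4)[:,:,::-1])
```

```text
tip [ 0.7114 -0.0048  0.288 ] tool mm [-0.2  6.5 83. ] yaw -98.2 tilt [ 0.      0.0081 -1.    ]
F [-0.5  0.9 -0.8] g 0.008 t 9.7
```

View pics/s6c.png

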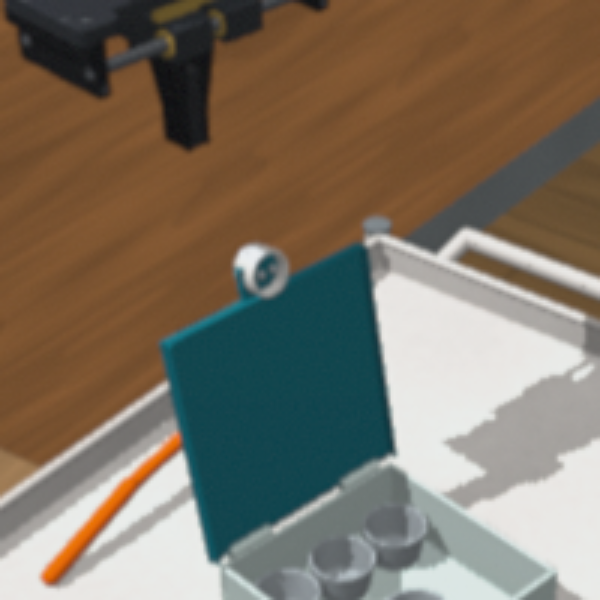

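View pics/v6c.png

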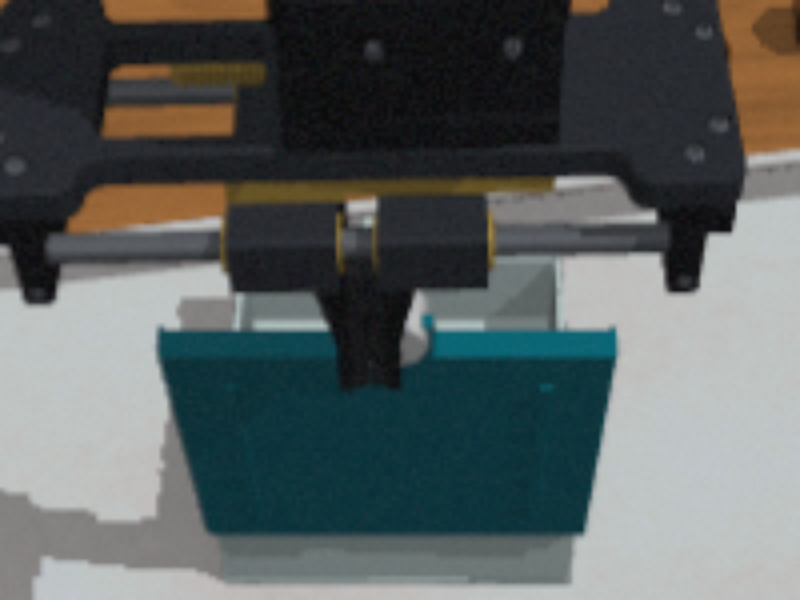

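Call:
send_rows([
  [0,0,20,0,0],
  [0,0,30,0,0],
  [0,0,25,0,0],
  [0,0,5,0,0],
  [0,0,0,0,0],
])

```text
clock: 10.3
position: [0.7024, -0.0028, 0.3874]
ee_rot: [-0.655, 0.755, 0.008, -0.001]
force: [0.9, 0.4, 0.4]
grip_width: 0.006
```

Run:
```python
from h import *
tipsay(.68,0.001,.205)
s2,p=snap('scene','v7.png')
cv2.imwrite('pics/v7c.png',cv2.resize(s2['image'][150:300,220:420],None,fx=4,fy=4)[:,:,::-1])
```

```text
tip [ 0.7003 -0.001   0.2054] tool mm [ 0.9 20.4  0.7] yaw -98.1 tilt [-0.0115  0.0102 -0.9999]
F [0.9 0.4 0.4] g 0.006 t 10.3
```

View pics/v7c.png

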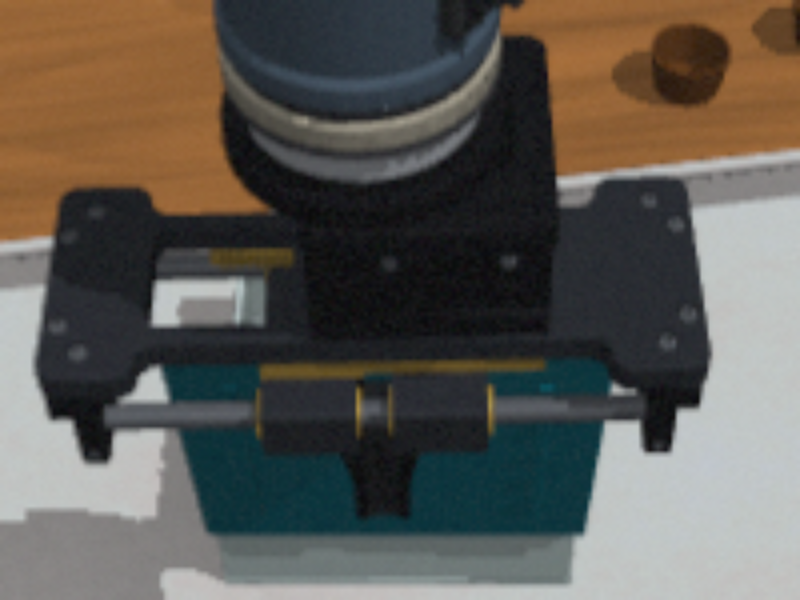

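Call:
send_rows([
  [0,10,0,0,0],
  [0,12,0,0,0],
  [0,12,0,0,0],
  [0,12,0,0,0],
  [0,12,0,0,0],
])

```text
clock: 10.85
position: [0.6454, 0.0055, 0.3977]
ee_rot: [-0.655, 0.755, 0.0, 0.005]
force: [1.5, -0.6, -0.6]
grip_width: 0.007
```

```bash
cat >> h.py <<'E'
def tubtip(yaw=-9.2,o=(.532,.0255)):
    P,q=pose(); R=Ro.from_quat(q).as_matrix(); T=P+R[:,2]*.182
    c,s=np.cos(np.radians(yaw)),np.sin(np.radians(yaw)); d=T[:2]-np.array(o)
    t=np.array([c*d[0]+s*d[1],-s*d[0]+c*d[1],T[2]])
    print('tip in tub mm',(t*1000).round(1),'tilt in tub x',round(float(R[0,2]),4),'yaw',np.degrees(np.arctan2(R[1,0],R[0,0])).round(1)); ob=monitor.observe(); print('F',np.array(ob['force']).round(1),'t',round(ob['clock'],2))
E
python3 - <<'E'
from h import *
tubtip()
s,p=snap('side','s8.png')
cv2.imwrite('pics/s8c.png',cv2.resize(s['image'][60:260,190:390],None,fx=3,fy=3)[:,:,::-1])
E
```

```text
tip in tub mm [ 1.163e+02 -1.000e-01  2.157e+02] tilt in tub x 0.0074 yaw -98.1
F [ 1.5 -0.6 -0.6] t 10.85
```

View pics/s8c.png

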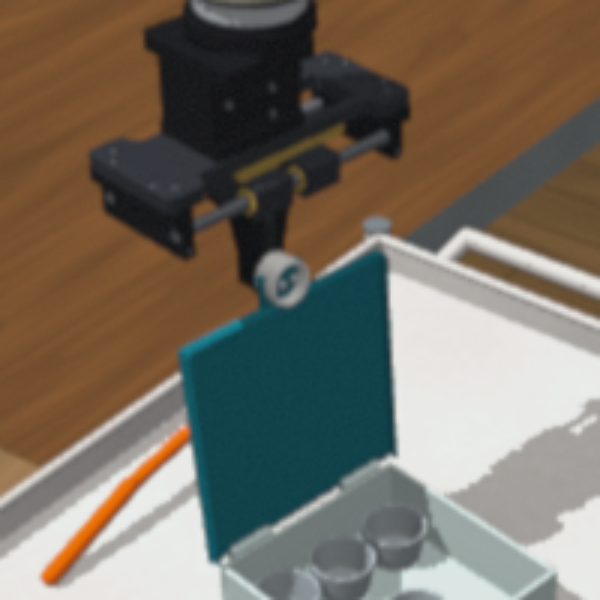

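Call:
send_rows([
  [0,12,2,0,0],
  [0,12,2,0,0],
  [0,12,2,0,0],
  [0,12,2,0,0],
  [0,12,2,0,0],
])

```text
clock: 11.4
position: [0.5875, 0.0142, 0.3977]
ee_rot: [-0.655, 0.755, -0.009, 0.014]
force: [2.1, 0.7, 0.7]
grip_width: 0.006
```

Run:
```python
from h import *
tubtip()
```

```text
tip in tub mm [ 62.5  -0.6 215.8] tilt in tub x 0.0333 yaw -98.1
F [2.1 0.7 0.7] t 11.4
```

Call:
send_rows([
  [0,12,2,0,0],
  [0,12,2,0,0],
  [0,12,3,0,0],
  [0,12,4,0,0],
  [0,12,5,0,0],
])

```text
clock: 11.9
position: [0.5312, 0.0224, 0.3883]
ee_rot: [-0.655, 0.755, -0.019, 0.022]
force: [1.1, 0.6, 0.3]
grip_width: 0.003
```

Run:
```python
from h import *
tubtip()
s,p=snap('side','s9.png')
cv2.imwrite('pics/s9c.png',cv2.resize(s['image'][60:260,190:390],None,fx=3,fy=3)[:,:,::-1])
```

```text
tip in tub mm [ 10.3  -1.5 206.6] tilt in tub x 0.0588 yaw -98.1
F [1.1 0.6 0.3] t 11.9
```

View pics/s9c.png

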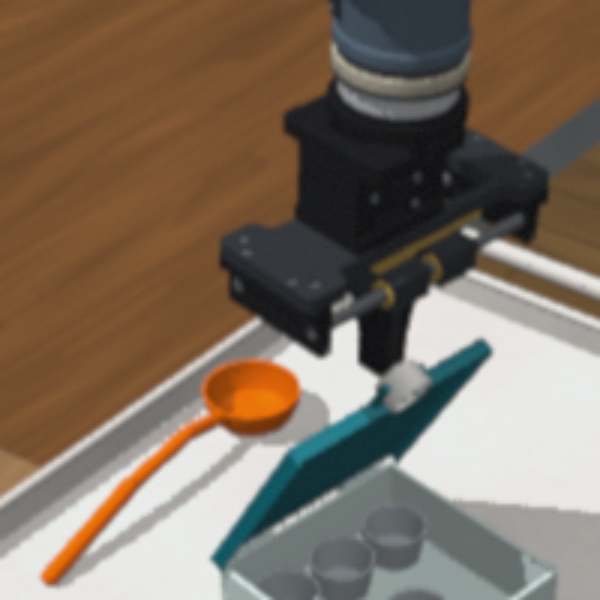

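Call:
send_rows([
  [0,10,6,0,0],
  [0,10,7,0,0],
  [0,10,8,0,0],
  [0,10,9,0,0],
  [0,9,10,0,0],
])

```text
clock: 12.45
position: [0.4873, 0.0291, 0.3519]
ee_rot: [-0.655, 0.755, -0.026, 0.028]
force: [-0.3, 1.1, -1.0]
grip_width: 0.006
```

Run:
```python
from h import *
tubtip()
```

```text
tip in tub mm [-31.   -1.9 170.4] tilt in tub x 0.0757 yaw -98.1
F [-0.3  1.1 -1. ] t 12.45
```

Call:
send_rows([
  [0,12,8,0,0],
  [0,12,9,0,0],
  [0,10,9,0,0],
  [0,9,10,0,0],
  [0,8,10,0,0],
])

```text
clock: 12.95
position: [0.4454, 0.0353, 0.3067]
ee_rot: [-0.655, 0.754, -0.034, 0.034]
force: [1.2, 0.0, 0.2]
grip_width: 0.005
```

Run:
```python
from h import *
tubtip()
s,p=snap('side','s10.png')
cv2.imwrite('pics/s10c.png',cv2.resize(s['image'][100:300,220:420],None,fx=3,fy=3)[:,:,::-1])
```

```text
tip in tub mm [-69.7  -2.4 125.5] tilt in tub x 0.0954 yaw -98.1
F [1.2 0.  0.2] t 12.95
```

View pics/s10c.png

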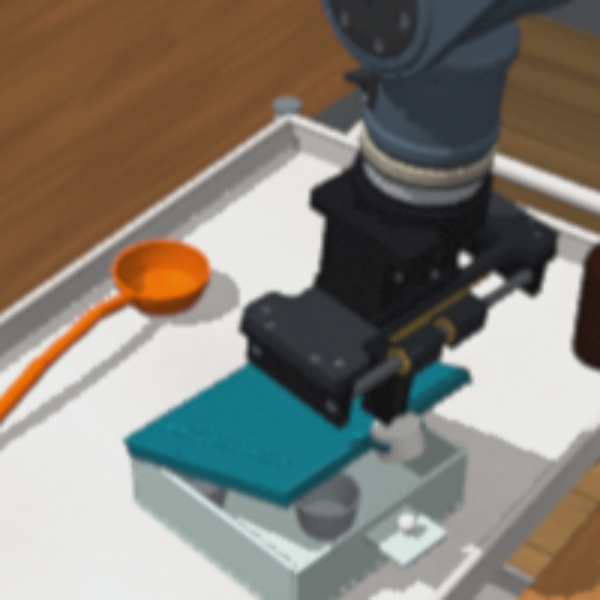

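Call:
send_rows([
  [-1,10,6,0,0],
  [-1,9,7,0,0],
  [0,8,8,0,0],
  [0,5,8,0,0],
])

```text
clock: 13.4
position: [0.4203, 0.0411, 0.2769]
ee_rot: [-0.655, 0.754, -0.037, 0.037]
force: [0.1, 0.5, -0.5]
grip_width: 0.006
```

Run:
```python
from h import *
tubtip()
s,p=snap('side','s11.png')
cv2.imwrite('pics/s11c.png',cv2.resize(s['image'][150:320,260:430],None,fx=3.5,fy=3.5)[:,:,::-1])
```

```text
tip in tub mm [-93.7  -0.8  95.9] tilt in tub x 0.1045 yaw -98.1
F [ 0.1  0.5 -0.5] t 13.4
```

View pics/s11c.png

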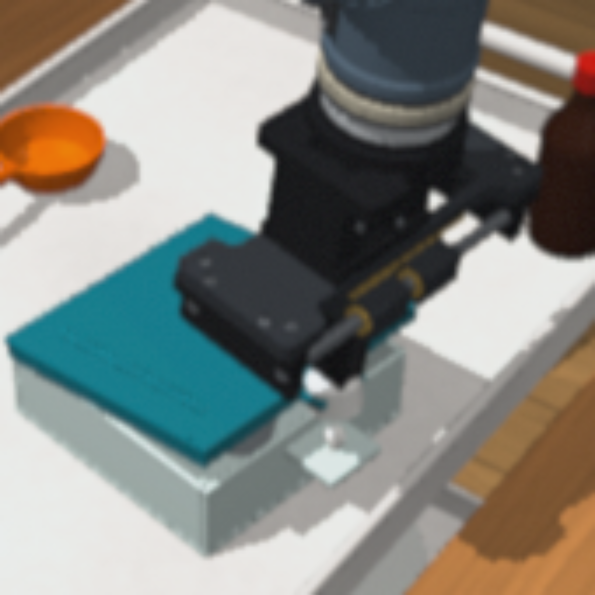

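Call:
send_rows([
  [0,2,7,0,0],
  [0,1,6,0,0],
  [0,1,5,0,0],
])

```text
clock: 13.75
position: [0.4201, 0.0412, 0.2584]
ee_rot: [-0.654, 0.754, -0.038, 0.038]
force: [0.1, 0.2, 0.8]
grip_width: 0.009
```

Run:
```python
from h import *
tubtip()
s,p=snap('side','s12.png')
cv2.imwrite('pics/s12c.png',cv2.resize(s['image'][150:320,260:430],None,fx=3.5,fy=3.5)[:,:,::-1])
```

```text
tip in tub mm [-93.4  -0.7  77.5] tilt in tub x 0.1078 yaw -98.1
F [0.1 0.2 0.8] t 13.75
```

View pics/s12c.png

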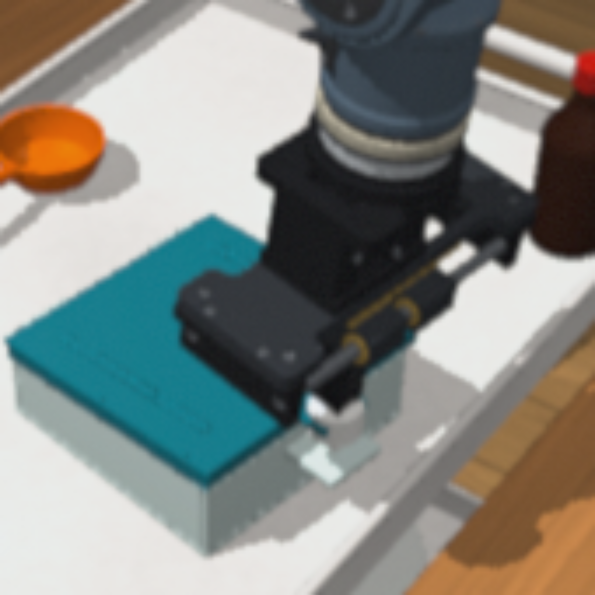

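Call:
send_rows([
  [0,1,3,0,0],
  [0,0,3,0,0],
])

```text
clock: 14.0
position: [0.4194, 0.0414, 0.2536]
ee_rot: [-0.655, 0.754, -0.038, 0.038]
force: [-5.7, -0.1, 21.6]
grip_width: 0.003
```

Run:
```python
from h import *
tubtip()
```

```text
tip in tub mm [-94.2  -0.6  72.6] tilt in tub x 0.1077 yaw -98.1
F [-5.7 -0.1 21.6] t 14.0
```

Call:
send_rows([
  [0,0,2,0,0],
])

```text
clock: 14.1
position: [0.4192, 0.0414, 0.2524]
ee_rot: [-0.655, 0.754, -0.039, 0.038]
force: [-2.4, -0.3, 9.8]
grip_width: 0.004
```

Run:
```python
from h import *
tubtip()
```

```text
tip in tub mm [-94.3  -0.7  71.5] tilt in tub x 0.1078 yaw -98.0
F [-2.4 -0.3  9.8] t 14.1
```

Call:
send_rows([
  [0,0,3,0,0],
  [0,0,3,0,0],
])

```text
clock: 14.3
position: [0.4191, 0.0415, 0.2479]
ee_rot: [-0.655, 0.754, -0.039, 0.038]
force: [0.4, 0.8, -0.5]
grip_width: 0.008
```

Run:
```python
from h import *
tubtip()
s,p=snap('side','s13.png')
cv2.imwrite('pics/s13c.png',cv2.resize(s['image'][200:320,290:410],None,fx=5,fy=5)[:,:,::-1])
```

```text
tip in tub mm [-94.3  -0.6  67. ] tilt in tub x 0.1084 yaw -98.0
F [ 0.4  0.8 -0.5] t 14.3
```

View pics/s13c.png

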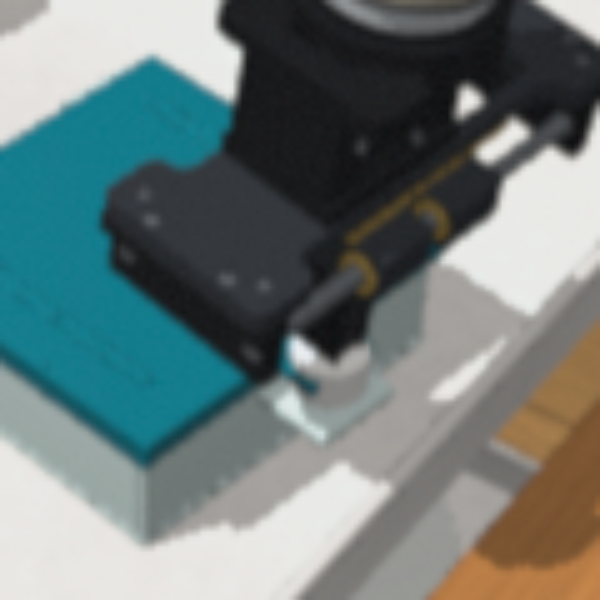

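The force peaked at 21.6 N and then dropped to zero, which is the click: the cap snapped down away from the fingers. I'll follow it down.

Call:
send_rows([
  [0,1,3,0,0],
  [0,0,2,0,0],
])

```text
clock: 14.55
position: [0.419, 0.0415, 0.2431]
ee_rot: [-0.655, 0.754, -0.039, 0.039]
force: [-8.2, -0.3, 39.1]
grip_width: 0.002
```

Run:
```python
from h import *
tubtip()
```

```text
tip in tub mm [-94.1  -0.6  62.2] tilt in tub x 0.1098 yaw -98.0
F [-8.2 -0.3 39.1] t 14.55
```

Call:
send_rows([
  [0,0,0.5,0,0],
])

```text
clock: 14.65
position: [0.4188, 0.0416, 0.2435]
ee_rot: [-0.655, 0.754, -0.04, 0.039]
force: [-2.3, -0.2, 16.2]
grip_width: 0.01
```

Run:
```python
from h import *
tubtip()
```

```text
tip in tub mm [-94.2  -0.6  62.6] tilt in tub x 0.1106 yaw -98.0
F [-2.3 -0.2 16.2] t 14.65
```

Call:
send_rows([
  [0,0,0.8,0,0],
])

```text
clock: 14.75
position: [0.4186, 0.0416, 0.2436]
ee_rot: [-0.655, 0.753, -0.04, 0.039]
force: [-2.4, 0.5, 13.8]
grip_width: 0.005
```

Call:
send_rows([
  [0,0,0.8,0,0],
])

```text
clock: 14.85
position: [0.4185, 0.0416, 0.2435]
ee_rot: [-0.655, 0.753, -0.04, 0.039]
force: [-3.1, -0.4, 13.9]
grip_width: 0.007
```

Call:
send_rows([
  [0,0,0.8,0,0],
])

```text
clock: 14.95
position: [0.4184, 0.0416, 0.2435]
ee_rot: [-0.655, 0.753, -0.041, 0.04]
force: [-2.0, -0.8, 15.6]
grip_width: 0.009
```

Call:
send_rows([
  [0,0,0.8,0,0],
])

```text
clock: 15.05
position: [0.4182, 0.0417, 0.2435]
ee_rot: [-0.655, 0.753, -0.041, 0.04]
force: [-2.2, -0.8, 15.1]
grip_width: 0.005
```

Run:
```python
from h import *
tubtip()
for i in range(6):
    s,p=snap('side','s14.png'); print(np.array(monitor.observe()['force']).round(1))
cv2.imwrite('pics/s14c.png',cv2.resize(s['image'][170:320,230:410],None,fx=4.2,fy=4)[:,:,::-1])
s2,p=snap('scene','v14.png'); print(monitor.observe()['clock'],monitor.observe()['force'])
```

```text
tip in tub mm [-94.2  -0.6  62.7] tilt in tub x 0.1137 yaw -97.9
F [-2.2 -0.8 15.1] t 15.05
[-2.2  0.1 14.4]
[-2.4  0.2 15.7]
[-3.3 -0.  14.5]
[-3.3  0.2 15.9]
[-3.1 -0.5 15.1]
[-3.2 -0.9 15.7]
15.4 [-3.30049463  0.18513373 14.40689797]
```

View pics/s14c.png

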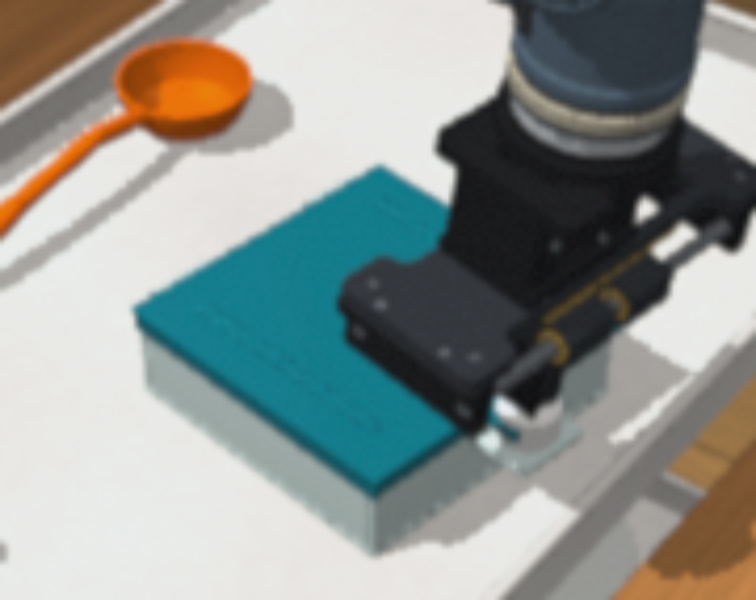

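View pics/v14.png

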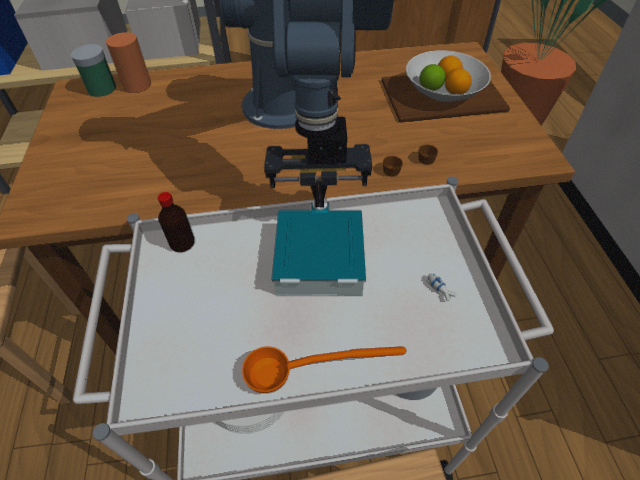

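The lid lies flush, the push holds steady at about 15 N, and the bottle, fish and ladle have not moved. I'm handing it in.

```bash
python3 -c "
from h import *
print(ticket.hand_in())"
```

```text
the job is handed in; nothing more can be done
None
```

I stood the last steel cup upright on the tub floor in front of the other three, swung the lid shut and pressed the snap cap until it clicked. I handed in at about 15.4 s with the fingers still pushing on the cap; no verdict is reported.

- **Click:** the push peaked at 21.6 N, above the expected 8–15 N, then fell to zero as the cap snapped down. One press right after the click reached 39 N, over the 5–20 N target but below the 60 N limit. I eased it off at once.
- **Final hold:** the force stayed at 14–16 N over the last readings. The fingertips were at z ≈ 62.7 mm, against 62 mm expected for the cap top when home, and the lid looked flush in the last pictures.
- **Cups:** my last direct view showed all four cups upright in the tub, before the lid closed. I could not see inside after that.
- **Bystanders:** the bottle, fish rest and ladle looked unmoved in the final scene picture.
- **Tool tilt:** the tool drifted to about 0.11 rad of tilt over the run, so the fingertips press slightly edge-first. By my measurements they sit within the cap's face.

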